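Latch, tug-test and turn over a circuit board carrier

ROBOT

A 6-joint arm with a two-finger parallel gripper is mounted at the origin on the work surface. World frame = base frame: x ahead of the robot, y to its left, z up, the work surface at z = 0. Lengths are in m, angles in rad, forces in N, time in s.
With the tool pointing down it reaches from about 0.225 to 0.875 m from the base axis. Payload 3.4 kg.
Tool frame: the origin (TCP) lies between the finger pads; the fingertips stand 19 mm ahead of it and the grasp point (between the pads) is the TCP; z points along the fingers, y is the line along which they close (so a half turn about z gives the same grasp; the last joint's range is limited). The gripper opens to 85 mm and grips with 20 to 120 N. Pads are 22 mm wide; open, the fingers measure 114 mm over their backs; the gripper's body (76 mm by 85 mm) begins 54 mm behind the grasp point. The pads swing forward as they close: fully open they stand 13 mm farther back than shut.
Start: joints at [-1.296, 0.276, 1.505, -0, 1.361, -0.121], TCP at [0.222, -0.531, 0.25] pointing down, gripper open.
Joint ranges: [-2.89, 2.89], [-0.75, 2.08], [0.22, 2.7], [-1.18, 4.32], [0.11, 2.71], [-2.7, 2.7]. Speed limits (rad/s): [2.57, 2.57, 3.14, 3.14, 3.14, 3.14].

INTERFACE

Orientations are given as a unit quaternion [w, x, y, z].
In Python, from rig import get_state, imaging, ticket gives the robot as it stands. The module is installed in compiled form; this text tells all that it offers.
- The arm moves only by the shell command python3 -m inch 'ROWS' [FORCE]. ROWS is JSON, a list of rows, each an object with "claw": the opening, from -1 (shut) to 1 (fully open); "travel": the shift along the world's x, y, z in units of 200 mm (1.0 is 200 mm), a list of three; "turn": the turn about the world's z in units of 180 degrees (1.0 is 180 degrees). A call has 1 to 5 rows; each row is the pose to reach, as a shift and turn from the pose commanded when the call began, turning the shorter way round; what a row does not reach only later rows make up. A row lasts 1/10 s, in which the tool goes at most 50 mm and 8.59 degrees, less where a joint would pass 70% of its speed; a pose out of reach is approached as far as the arm can. A call with a number of a shift or a turn outside -1 to 1 is refused whole. A call with a gripper value outside its range is refused whole. The fingers move at their own pace and stop on an object; FORCE is the grip in N (left out, the last holds). Time passes only in rows, so rows that repeat a pose let the fingers close. It gives the time, the measured TCP pose, the force, the opening and the grip force at its end, in the units of the state.
- get_state(): the state, without advancing time (a new reading comes with each control period).
- imaging.get_image(name): name is "side" or "top"; returns the picture (400x640x3 uint8, red, green, blue); there is no depth.
- imaging.camera_params(name): a dict with "camera_matrix" (3x3 intrinsics, pixels), "cam_to_world" (4x4, takes a point from camera to world coordinates). Camera axes: x right, y down, z forward; pixel columns grow to the right and rows downward; lengths in m; the calibration is good to about 2 mm. A picture is of the moment at which its call begins. camera_params takes no time and is no camera call.
- ticket.sign_off(): hands the job in; it is judged then, once.
The state is a dict: "clock": time; "qpos": joint angles; "qd": joint speeds; "effort": joint torques, N m; "position": TCP position; "ee_rot": TCP orientation; "contact_force": force on the tool from outside, world axes, zero at the start; "moment": the same for the moment, N m; "width": finger opening in m; "gripper_force": force on a finger pad.
Only numpy, scipy, OpenCV 4.12 (cv2) and the standard library are available. Lean on these libraries where they do the work, as an engineer would, in place of code of your own. Each camera call takes 0.05 s, during which the arm holds its last target. There are 200 camera calls.

TASK

Push the black carrier with the green board fully home into the turnover frame and slide the orange-pinned bolt fully across in front of it. With the frame still level, give the carrier's yellow tab a firm tug back against the bolt to confirm that it holds, then turn the frame all the way over (its spoked handle turns it) so that the board rests upside down, still bolted in. Leave the other things on the bench where they are.

Things in the scene. Friction and masses are not known exactly. Their poses are not given: they have to be found in the camera images.
- stand: stand of the turnover frame, fixed to the bench: base plate 190 (x) x 250 (y) x 10 mm, origin at the centre of its underside, 120 mm straight below the turning axis. Two grey uprights at y = +103 and -83 mm, x within +-25 mm, end 135 mm above the bench. Yaw within 0.35 rad
- frame_axis (a point): centre of the frame, on its turning axis, 120 mm above the bench. Axes turn with the frame; at start x points from the open mouth (robot side) to the back stop, y is the turning axis (robot's left), z up
- back_stop (a point): middle of the back stop's face, at x = +65 mm of frame_axis (same axes). Two aluminium side rails run from here to x = -66 mm: inner faces y = +-46.5, outer +-56.5 mm, tops z = +9 mm. Ledges carry the carrier from below and keep it in from above (upper ones reach in to y = +-37.5 mm)
- frame (a joint): turn about the y axis of frame_axis: 0 level (hard stop), 3.14 upside down (hard stop). Growing values lift the mouth (robot side) edge up and over, away from the robot. Stiff: needs 0.3 N m and stays where it is left. It swings clear of the base
- hub (a point): hub (32 mm diameter) of the spoked handle, on the turning axis outside the right-hand upright, at y = -128 mm of frame_axis; turns with the frame. Four steel spokes, 10 mm thick, stand out square to the axis at 30, 120, 210, 300 degrees in the frame's x-z plane (from x towards z). Each ends in a red ball
- spoke_ball (a point): centre of one red ball (18 mm diameter, 62 mm from the axis): the one on the spoke that at start points up, leaning to the robot (x = -31, z = +54 mm of hub). Pushed in an arc away from the robot, over the top and down to 30 degrees, it turns the frame a quarter; the next spoke then stands in its place
- carrier: black plate with a green circuit board: plate 130 (x) x 90 (y) x 6 mm, 0.18 to 0.35 kg. Origin at the centre of its underside; axes as the frame's. It starts in the frame, level, 22 to 42 mm short of home. Home (against the back stop) its origin is at x = 0, y = 0, z = -4 mm of frame_axis. Board and components cover x = -6 to +60 mm, up to 18 mm above the underside
- tab (a point): centre of the yellow upright tab on the carrier: 5.5 mm thick in x, 50 mm wide in y, 24 mm high (6 to 30 mm above the carrier's underside), at x = -59.75, y = 0, z = +18 mm of the carrier. The carrier is pushed and pulled by it. Behind it (+x) 51 mm of bare plate, where closed fingers can reach in from above
- bolt (a joint): travel of the bolt across the mouth: 0 drawn back, 0.032 m fully across (stop); starts within 5 mm of drawn back. Slides towards the frame's -y (robot's right), needs 2 N, stays where left. Blocked by the carrier's flank unless the carrier is home. Thrown, it covers 23 mm of the front edge with 4 mm of play: a tug brings the carrier 4 mm back, then the bolt holds it
- bolt_pin (a point): middle of the upright orange pin on the bolt, 12 mm diameter; it reaches 15 mm below (into the bolt) to 15 mm above this point. At bolt 0 it stands at x = -73, y = +70, z = +18 mm of frame_axis; it goes to y = +38 mm. Push it from its +y side, which is open; nothing stands higher than 9 mm above the axis there
- spare_carrier: spare empty carrier lying on the bench: same black plate and yellow tab, but no green board; a bystander. Origin at the centre of its underside
- solder_spool: green spool of solder, 54 mm across, 40 mm high; a bystander. Origin at the centre of its underside
- screwdriver: screwdriver 170 mm long lying on the bench; a bystander
- tip_cleaner: dark steel cup, 66 mm across, 45 mm high; a bystander. Origin at the centre of its underside
- flux_bottle: small amber bottle with red cap, 36 mm across, 75 mm high; a bystander. Origin at the centre of its underside
- parts_tray: blue divided tray 110 x 80 x 30 mm; a bystander. Origin at the centre of its underside
- swab_jar: clear jar with white cap, 52 mm across, 60 mm high; a bystander. Origin at the centre of its underside
There are look-alikes about, which are no part of the job. What is shaped like the carrier but pink, red or white is not meant.

How it is judged:
On the way, in this order (a step that is already met when the one before it is completed fails the run):
1. the carrier is fully home in the level frame (within 2 mm of the back stop) (x of carrier in the frame of frame_axis above -0.002 m and value of joint frame below 0.15 rad), for 0.2 s.
2. the bolt is across (beyond 27 of its 32 mm) in front of the carrier (value of joint bolt above 0.027 m and x of carrier in the frame of frame_axis between -0.008 and 0.003 m and y of carrier in the frame of frame_axis between -0.004 and 0.004 m and z of carrier in the frame of frame_axis between -0.008 and 0.002 m and value of joint frame below 0.15 rad), for 0.2 s.
3. the carrier is tugged back against the bolt (2.5 mm or more back from the stop, fingers pulling with over 4 N) while the frame is level and the bolt holds (all of step 2 and x of carrier in the frame of frame_axis below -0.0025 m and contact force between the fingers and carrier above 4 N), for 0.2 s.
4. the frame is turned right over (joint beyond 3.0 rad) with the carrier still bolted in (value of joint bolt above 0.027 m and x of carrier in the frame of frame_axis between -0.008 and 0.003 m and y of carrier in the frame of frame_axis between -0.004 and 0.004 m and z of carrier in the frame of frame_axis between -0.008 and 0.002 m and value of joint frame above 3 rad), for 0.2 s.
At the end, for the whole second after the job is handed in: The frame is upside down (joint frame beyond 3.0 rad), the bolt still across (beyond 27 mm), the carrier upside down within 0.14 rad and at rest in the frame, its origin within 8 mm of home along the frame's x, 4 mm along y and between -8 and +2 mm in z (all of step 4 and angle between carrier's own z axis and vertical above 3 rad and linear speed of carrier below 0.02 m/s); the robot touches nothing.
It fails at once if the carrier is pulled out of the frame (60 mm or more from home) (x of carrier in the frame of frame_axis below -0.06 m).
It fails at once if a bystander on the bench is moved by more than 30 mm (distance of any of spare_carrier, solder_spool, screwdriver, tip_cleaner, flux_bottle, parts_tray, swab_jar from where it was at the start of the episode above 0.03 m).
It also fails if it takes over 67 s, if anything falls off the work surface, if the arm or the gripper's body presses on something with over 40 N, if the wrist force passes 120 N, or if a joint passes its speed limit or range.

## Working session

There is one attempt and no reset: what is moved stays moved. The work goes in short steps, Python scripts to look and compute and a shell command to move; the robot and the scene stay as the last step left them, time stands still between calls to the robot, and variables do not carry over. Pictures are saved under pics/ and viewed, at most 10 in all, crops included, and the job is handed in when it is done.

```bash
mkdir -p pics
cat > h.py <<'E'
import numpy as np,cv2
from rig import get_state,imaging
def snap(n,f):
    im=np.array(imaging.get_image(n)); cv2.imwrite(f,cv2.cvtColor(im,cv2.COLOR_RGB2BGR)); return im
def ray(n,u,v):
    p=imaging.camera_params(n);K=np.array(p["camera_matrix"]);T=np.array(p["cam_to_world"])
    d=T[:3,:3]@np.linalg.solve(K,[u,v,1.]); return T[:3,3],d
def onz(n,u,v,z):
    o,d=ray(n,u,v); return o+d*(z-o[2])/d[2]
def proj(n,P):
    p=imaging.camera_params(n);K=np.array(p["camera_matrix"]);T=np.array(p["cam_to_world"])
    c=K@(T[:3,:3].T@(np.array(P)-T[:3,3])); return c[:2]/c[2]
def two(a,b):
    (o1,d1),(o2,d2)=ray("top",*a),ray("side",*b)
    d1=d1/np.linalg.norm(d1);d2=d2/np.linalg.norm(d2)
    s=np.linalg.lstsq(np.c_[d1,-d2],o2-o1,rcond=None)[0]
    p,q=o1+s[0]*d1,o2+s[1]*d2; return (p+q)/2,np.linalg.norm(p-q)
def blobs(im,lo,hi,mn=15):
    h=cv2.cvtColor(im,cv2.COLOR_RGB2HSV); m=cv2.inRange(h,np.array(lo),np.array(hi))
    n,_,s,c=cv2.connectedComponentsWithStats(m)
    return [(s[i,4],s[i,:4].tolist(),c[i].round(1).tolist()) for i in range(1,n) if s[i,4]>=mn]
E
python3 - <<'E'
from h import *
for n in("top","side"):
    im=snap(n,f"pics/{n}0.png"); print(n,imaging.camera_params(n)["cam_to_world"])
    for c,lo,hi in(("yellow",(22,120,100),(34,255,255)),("orange",(8,150,120),(20,255,255)),("red",(0,150,90),(6,255,255)),("green",(45,80,40),(85,255,255))):
        print(c,blobs(im,lo,hi))
print(get_state())
E
```

```text
top [[ 0.02266603 -0.988828    0.14732768  0.34938749]
 [-0.99965558 -0.02046683  0.01642633  0.0045313 ]
 [-0.01322749 -0.14764926 -0.98895133  1.4415856 ]
 [ 0.          0.          0.          1.        ]]
yellow [(np.int32(43), [319, 63, 4, 17], [320.6, 70.5]), (np.int32(51), [339, 227, 20, 4], [348.4, 228.7]), (np.int32(24), [242, 241, 16, 6], [249.4, 243.7]), (np.int32(207), [77, 252, 21, 19], [87.8, 261.3]), (np.int32(39), [342, 264, 8, 17], [345.4, 271.9]), (np.int32(27), [377, 279, 8, 16], [380.9, 286.9]), (np.int32(43), [180, 280, 18, 6], [188.8, 282.5])]
orange [(np.int32(137607), [0, 56, 640, 344], [291.7, 216.1]), (np.int32(34), [259, 61, 3, 12], [260.1, 66.2]), (np.int32(46), [295, 62, 3, 16], [296.0, 69.3]), (np.int32(22), [364, 66, 3, 15], [364.5, 72.3]), (np.int32(32), [413, 70, 4, 15], [414.5, 76.6]), (np.int32(27), [391, 208, 4, 14], [392.5, 214.0]), (np.int32(23), [374, 306, 11, 3], [379.5, 306.7]), (np.int32(766), [448, 346, 34, 35], [464.1, 363.0]), (np.int32(1609), [563, 363, 59, 37], [591.8, 383.5])]
red [(np.int32(43), [387, 71, 3, 16], [388.1, 78.8]), (np.in
[... 1656 characters left out ...]
, 'qpos': array([-1.29600784e+00,  2.76535553e-01,  1.50599750e+00, -1.56978146e-05,
        1.36072297e+00, -1.20985623e-01]), 'qd': array([-1.65681035e-03, -7.75369280e-04, -2.00332002e-03, -3.38178540e-04,
        6.59377698e-05,  1.15820860e-03]), 'effort': array([ 2.70399214e-03, -4.17695582e+01, -2.46405190e+01,  7.22912273e-05,
        5.80936219e-03, -9.98666025e-06]), 'position': array([ 0.22155215, -0.53012313,  0.24952763]), 'ee_rot': array([-8.28637254e-04,  9.80483505e-01,  1.96599607e-01, -7.15470478e-05]), 'contact_force': array([-0.65682456,  0.5611164 ,  0.74036668]), 'moment': array([ 0.01543798, -0.00563727,  0.02144034]), 'gripper_force': 0.0, 'width': 0.0857467995529274}
```

View pics/top0.png

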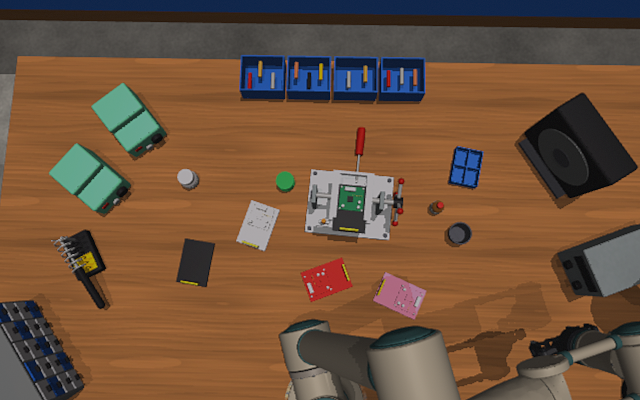

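View pics/side0.png

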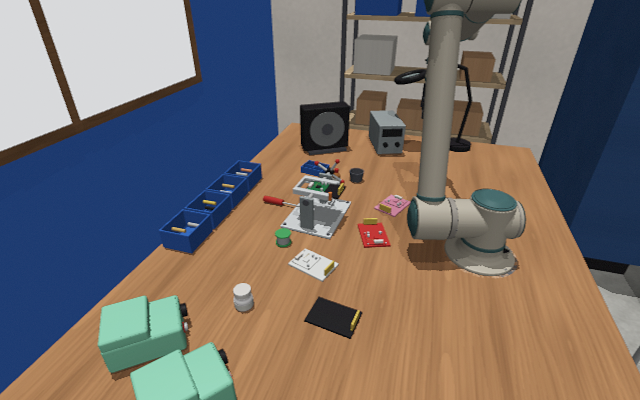

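The top view shows the stand around (350,205) with the tab near (348,229). The handle's red balls are near (400,180–223). The side view shows the stand around (318,205). I'll zoom in on both.

Run:
```python
from h import *
a=cv2.imread("pics/top0.png")[160:250,295:415]; b=cv2.imread("pics/side0.png")[155:245,255:375]
a=cv2.resize(a,(780,585),interpolation=cv2.INTER_CUBIC);cv2.imwrite("pics/c_top.png",a)
cv2.imwrite("pics/c_side.png",cv2.resize(b,(780,585),interpolation=cv2.INTER_CUBIC))
# base plate in top: low-saturation bright
im=cv2.imread("pics/top0.png");h=cv2.cvtColor(im,cv2.COLOR_BGR2HSV)
m=cv2.inRange(h,np.array((0,0,110)),np.array((180,60,255)));m[:160]=0;m[250:]=0;m[:,:295]=0;m[:,:415]=m[:,:415];m[:,415:]=0
ys,xs=np.nonzero(m);P=np.array([onz("top",u,v,.01)[:2] for u,v in zip(xs,ys)])
r=cv2.minAreaRect(P.astype(np.float32)*1000);print(r)
t=onz("top",348.4,228.7,.146);print("tab",t)
for u,v in((400.8,180.6),(399.7,210.3),(394.7,223.1)):print(u,v,onz("top",u,v,.12),onz("top",u,v,.17))
```

```text
Traceback (most recent call last):
  File "h.py", line 9, in onz
    o,d=ray(n,u,v); return o+d*(z-o[2])/d[2]
        ~~~^^^^^^^
  File "h.py", line 6, in ray
    p=imaging.camera_params(n);K=np.array(p["camera_matrix"]);T=np.array(p["cam_to_world"])
ValueError: time passes only in moves, steps and waits
```

View pics/c_top.png

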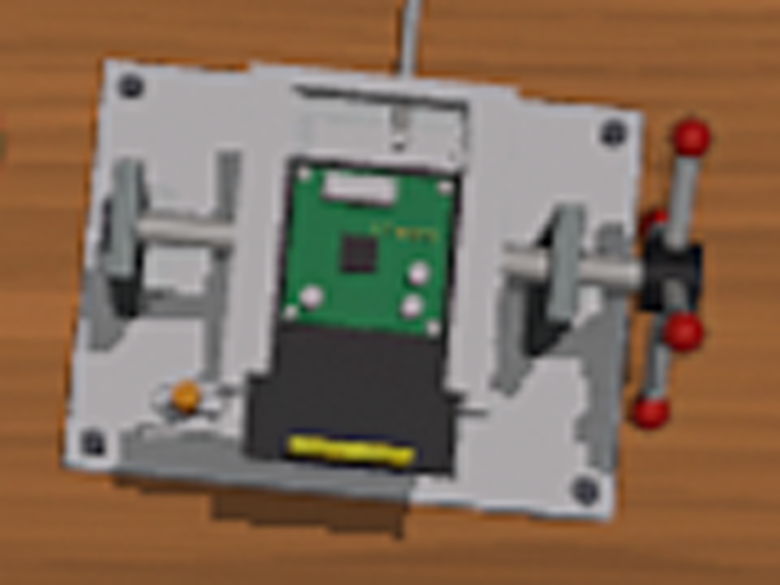

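View pics/c_side.png

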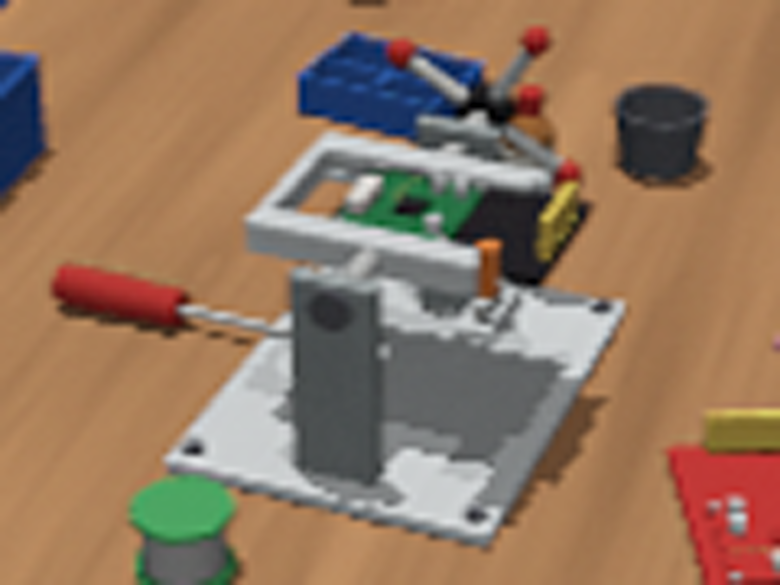

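The top crop shows the tab at (348.8,229.2), the pin top at (323.8,220.9) and the spoke ball at (400.1,210.9). The base corners are at about (311,169), (393.5,177), (389,240) and (305,231.5). In the side crop the pin is at (330,196) and the spoke ball at (337.5,161.2). The flux bottle stands behind the handle.

```bash
python3 - <<'E'
s=open('h.py').read()
s=s.replace('def ray','CP={}\ndef cp(n):\n    if n not in CP: CP[n]=imaging.camera_params(n)\n    return CP[n]\ndef ray',1).replace('p=imaging.camera_params(n);','p=cp(n);')
open('h.py','w').write(s)
E
python3 - <<'E'
from h import *
np.set_printoptions(precision=4,suppress=True)
C=np.array([onz("top",295+u/6.5,160+v/6.5,.01)[:2] for u,v in((105,60),(640,110),(612,520),(65,465))])
print(C,C.mean(0),[np.linalg.norm(C[i]-C[i-1]) for i in range(4)])
for i,j in((1,0),(2,3)): d=C[j]-C[i]; print("yaw",np.arctan2(-d[0],d[1]))
T=lambda u,v:(295+u/6.5,160+v/6.5)
S=lambda u,v:(255+u/6.5,155+v/6.5)
print("hub",onz("top",*T(671,278),.133))
print("pin",onz("top",*T(187,396),.153),two(T(187,396),S(488,242)))
print("ball120",onz("top",*T(683,331),.174),two(T(683,331),S(536,40)))
print("ball30",onz("top",*T(691,137),.151),two(T(691,137),S(400,53)))
print("ball210",onz("top",*T(651,411),.089),two(T(651,411),S(569,172)))
print("ball300",onz("top",*T(655,222),.066))
print("tab",onz("top",*T(350,450),.146),two(T(350,450),S(558,220)))
for u in(290,412):print("tabend",onz("top",*T(u,443+(u-290)*.11),.146))
E
```

```text
[[ 0.6704  0.057 ]
 [ 0.6517 -0.1902]
 [ 0.4624 -0.1777]
 [ 0.482   0.0704]] [ 0.5666 -0.0601] [np.float64(0.1888999002729533), np.float64(0.24794252443984113), np.float64(0.18977365991165268), np.float64(0.24886410602029513)]
yaw -0.0754713457969049
yaw -0.07895725000643519
hub [ 0.5544 -0.1864  0.133 ]
pin [0.4982 0.0146 0.153 ] (array([0.5006, 0.015 , 0.1515]), np.float64(0.004503512727911419))
ball120 [ 0.5264 -0.1853  0.174 ] (array([ 0.5278, -0.1854,  0.1719]), np.float64(0.0021843573450059683))
ball30 [ 0.6109 -0.1922  0.151 ] (array([ 0.6131, -0.1923,  0.1479]), np.float64(0.003042485034098085))
ball210 [ 0.5033 -0.1842  0.089 ] (array([ 0.5045, -0.1842,  0.0879]), np.float64(0.0022084064001696643))
ball300 [ 0.5897 -0.1892  0.066 ]
tab [ 0.4781 -0.0528  0.146 ] (array([ 0.4806, -0.0533,  0.1306]), np.float64(0.0020277279186883264))
tabend [ 0.4805 -0.0281  0.146 ]
tabend [ 0.476  -0.0783  0.146 ]
```

The stand centre is at about (0.5666, -0.0601) with yaw of about -0.077. The pin, ball and hub all agree with this within 2–3 mm. The tab is at about (0.478, -0.053), so the carrier is about 29 mm short of home. I'll go in front of the tab with the fingers shut.

```bash
python3 -m inch '[{"claw":-1,"travel":[0.36,0.8,0],"turn":-0.151},{"claw":-1,"travel":[0.36,0.8,0],"turn":-0.151},{"claw":-1,"travel":[0.36,0.8,0],"turn":-0.151},{"claw":-1,"travel":[0.36,0.8,0],"turn":-0.151},{"claw":-1,"travel":[0.36,0.8,0],"turn":-0.151}]' 40
python3 -m inch '[{"claw":-1,"travel":[0.36,0.8,0],"turn":0},{"claw":-1,"travel":[0.36,0.8,0],"turn":0},{"claw":-1,"travel":[0.36,0.8,0],"turn":0},{"claw":-1,"travel":[0.36,0.8,0],"turn":0},{"claw":-1,"travel":[0.36,0.8,0],"turn":0}]'
python3 -m inch '[{"claw":-1,"travel":[0.36,0.8,0],"turn":0},{"claw":-1,"travel":[0.36,0.8,0],"turn":0},{"claw":-1,"travel":[0.36,0.8,0],"turn":0},{"claw":-1,"travel":[0.36,0.8,0],"turn":0},{"claw":-1,"travel":[0.36,0.8,0],"turn":0}]'
```

```text
clock: 0.6
position: [0.2944, -0.3667, 0.2502]
ee_rot: [-0.001, 0.999, -0.038, -0.0]
contact_force: [0.6, -1.0, 0.1]
width: 0.0122
gripper_force: 0.0
clock: 1.1
position: [0.3664, -0.2085, 0.2502]
ee_rot: [-0.0, 0.999, -0.037, 0.0]
contact_force: [-0.4, -0.3, -0.2]
width: -0.0002
gripper_force: 0.0
clock: 1.6
position: [0.4392, -0.0496, 0.2501]
ee_rot: [-0.0, 0.999, -0.037, 0.0]
contact_force: [-1.2, -0.9, -0.1]
width: 0.0001
gripper_force: 0.0
```

```bash
python3 -m inch '[{"claw":-1,"travel":[0,0,-0.25],"turn":0},{"claw":-1,"travel":[0,0,-0.5],"turn":0},{"claw":-1,"travel":[0,0,-0.515],"turn":0},{"claw":-1,"travel":[0,0,-0.515],"turn":0}]'
python3 -m inch '[{"claw":-1,"travel":[0.05,-0.004,0],"turn":0},{"claw":-1,"travel":[0.1,-0.008,0],"turn":0},{"claw":-1,"travel":[0.13,-0.01,0],"turn":0},{"claw":-1,"travel":[0.15,-0.012,0],"turn":0},{"claw":-1,"travel":[0.17,-0.013,0],"turn":0}]'
python3 - <<'E'
from h import *
im=snap("top","pics/t1.png");print(blobs(im,(22,120,100),(34,255,255)))
cv2.imwrite("pics/t1c.png",cv2.resize(im[150:250,285:415,::-1],(780,600),interpolation=cv2.INTER_CUBIC))
E
```

```text
clock: 2.0
position: [0.4374, -0.052, 0.1471]
ee_rot: [0.0, 0.999, -0.04, -0.001]
contact_force: [-0.3, -0.3, 0.7]
width: -0.0
gripper_force: 0.0
clock: 2.5
position: [0.4716, -0.0531, 0.1477]
ee_rot: [0.0, 0.999, -0.039, -0.0]
contact_force: [-1.6, 0.0, 1.7]
width: 0.0001
gripper_force: 1.1
[(np.int32(42), [319, 63, 4, 17], [320.6, 70.7]), (np.int32(24), [242, 241, 16, 6], [249.4, 243.7]), (np.int32(205), [77, 252, 21, 19], [87.9, 261.3]), (np.int32(37), [377, 279, 9, 16], [381.0, 286.8]), (np.int32(43), [180, 280, 18, 6], [188.8, 282.5])]
```

View pics/t1c.png

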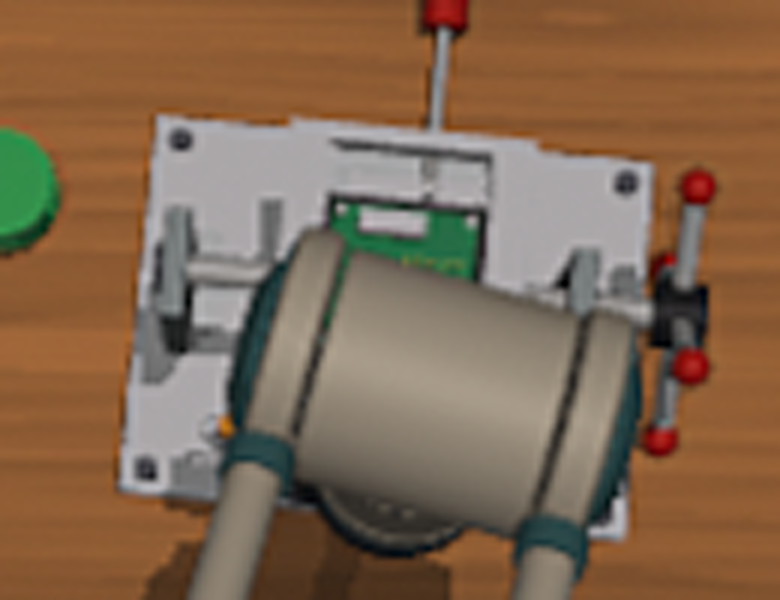

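The arm hides the tab in this view. The board's far edge (row ~200 of the crop) still shows a gap to the back stop (row ~145), so I'll push on and watch the force.

```bash
python3 -m inch '[{"claw":-1,"travel":[0.02,-0.001,0],"turn":0},{"claw":-1,"travel":[0.04,-0.002,0],"turn":0},{"claw":-1,"travel":[0.06,-0.003,0],"turn":0},{"claw":-1,"travel":[0.08,-0.005,0],"turn":0},{"claw":-1,"travel":[0.08,-0.005,0],"turn":0}]'
python3 -m inch '[{"claw":-1,"travel":[0.01,-0.001,0],"turn":0},{"claw":-1,"travel":[0.02,-0.002,0],"turn":0},{"claw":-1,"travel":[0.03,-0.003,0],"turn":0},{"claw":-1,"travel":[0.03,-0.003,0],"turn":0}]'
```

```text
clock: 3.05
position: [0.4889, -0.0543, 0.1473]
ee_rot: [0.0, 0.999, -0.039, 0.001]
contact_force: [-0.4, 0.1, 1.0]
width: -0.0
gripper_force: 0.0
clock: 3.45
position: [0.4943, -0.0549, 0.1473]
ee_rot: [0.0, 0.999, -0.039, 0.0]
contact_force: [-1.8, -0.0, -0.1]
width: -0.0005
gripper_force: 0.2
```

```bash
python3 -m inch '[{"claw":-1,"travel":[0.01,-0.001,0],"turn":0},{"claw":-1,"travel":[0.02,-0.002,0],"turn":0},{"claw":-1,"travel":[0.02,-0.002,0],"turn":0}]'
python3 -m inch '[{"claw":-1,"travel":[0.008,-0.001,0],"turn":0},{"claw":-1,"travel":[0.015,-0.001,0],"turn":0},{"claw":-1,"travel":[0.015,-0.001,0],"turn":0}]'
```

```text
clock: 3.75
position: [0.4951, -0.0548, 0.1471]
ee_rot: [-0.0, 0.999, -0.039, -0.003]
contact_force: [-7.6, 0.3, 5.3]
width: 0.0002
gripper_force: 3.6
clock: 4.05
position: [0.4952, -0.0548, 0.147]
ee_rot: [-0.0, 0.999, -0.039, -0.006]
contact_force: [-12.9, 0.2, 9.9]
width: -0.0003
gripper_force: 6.5
```

The push stopped at x=0.4952 while the force rose to 13 N, close to the predicted 0.4933, so the carrier is home. Next is the bolt.

```bash
python3 -m inch '[{"claw":-1,"travel":[-0.1,0.008,0],"turn":0},{"claw":-1,"travel":[-0.1,0.008,0.2],"turn":0},{"claw":-1,"travel":[-0.1,0.1,0.35],"turn":0},{"claw":-1,"travel":[0,0.35,0.35],"turn":0},{"claw":-1,"travel":[0.005,0.53,0.35],"turn":0}]'
python3 -m inch '[{"claw":-1,"travel":[0,0,0],"turn":0},{"claw":-1,"travel":[0,0,0],"turn":0},{"claw":-1,"travel":[0,0,-0.16],"turn":0},{"claw":-1,"travel":[0,0,-0.32],"turn":0},{"claw":-1,"travel":[0,0,-0.32],"turn":0}]'
python3 - <<'E'
from h import *
im=snap("top","pics/t2.png");im2=snap("side","pics/s2.png")
a=cv2.resize(im[165:245,300:400,::-1],(400,320),interpolation=cv2.INTER_CUBIC);b=cv2.resize(im2[150:230,270:370,::-1],(400,320),interpolation=cv2.INTER_CUBIC)
cv2.imwrite("pics/c2.png",np.hstack([a,b]))
E
```

```text
clock: 4.55
position: [0.5052, 0.0517, 0.2192]
ee_rot: [-0.0, 0.999, -0.04, 0.004]
contact_force: [0.5, -0.3, -0.1]
width: 0.0
gripper_force: 0.0
clock: 5.05
position: [0.4986, 0.0494, 0.1498]
ee_rot: [0.0, 0.999, -0.04, -0.004]
contact_force: [-0.2, 0.0, 0.2]
width: 0.0002
gripper_force: 0.0
```

View pics/c2.png

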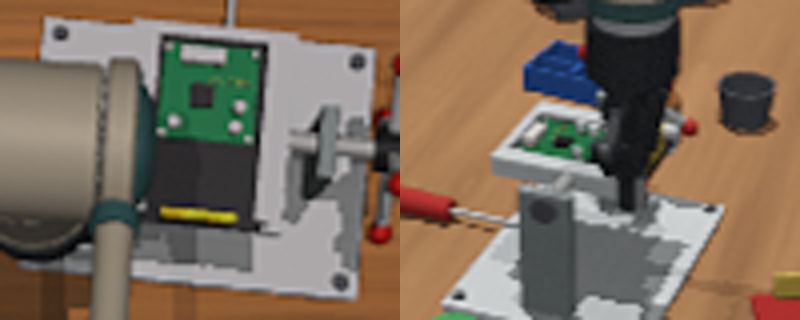

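The picture shows the carrier seated against the back stop and the fingers standing on the +y side of the pin. Now I'll slide the bolt.

```bash
python3 -m inch '[{"claw":-1,"travel":[-0.003,-0.04,0],"turn":0},{"claw":-1,"travel":[-0.006,-0.08,0],"turn":0},{"claw":-1,"travel":[-0.009,-0.12,0],"turn":0},{"claw":-1,"travel":[-0.012,-0.16,0],"turn":0},{"claw":-1,"travel":[-0.012,-0.16,0],"turn":0}]'
python3 -m inch '[{"claw":-1,"travel":[-0.001,-0.02,0],"turn":0},{"claw":-1,"travel":[-0.003,-0.04,0],"turn":0},{"claw":-1,"travel":[-0.004,-0.05,0],"turn":0},{"claw":-1,"travel":[-0.004,-0.05,0],"turn":0}]'
```

```text
clock: 5.65
position: [0.4995, 0.0173, 0.1539]
ee_rot: [0.0, 0.999, -0.04, 0.001]
contact_force: [-0.4, 0.6, -0.2]
width: -0.0002
gripper_force: 0.0
clock: 6.05
position: [0.4984, 0.0084, 0.1532]
ee_rot: [0.0, 0.999, -0.039, -0.0]
contact_force: [0.1, 0.6, 0.4]
width: 0.0004
gripper_force: 0.4
```

```bash
python3 -m inch '[{"claw":-1,"travel":[-0.001,-0.01,0],"turn":0},{"claw":-1,"travel":[-0.002,-0.02,0],"turn":0},{"claw":-1,"travel":[-0.002,-0.03,0],"turn":0},{"claw":-1,"travel":[-0.002,-0.03,0],"turn":0}]'
python3 -m inch '[{"claw":-1,"travel":[-0.001,-0.01,0],"turn":0},{"claw":-1,"travel":[-0.002,-0.02,0],"turn":0},{"claw":-1,"travel":[-0.002,-0.03,0],"turn":0},{"claw":-1,"travel":[-0.002,-0.03,0],"turn":0}]'
```

```text
clock: 6.45
position: [0.498, 0.0036, 0.1533]
ee_rot: [-0.001, 0.999, -0.04, -0.0]
contact_force: [0.1, 5.5, 2.3]
width: -0.0003
gripper_force: 2.5
clock: 6.85
position: [0.498, 0.0026, 0.1534]
ee_rot: [-0.006, 0.999, -0.041, 0.0]
contact_force: [1.1, 19.9, 2.1]
width: 0.0
gripper_force: 9.8
```

The bolt is at its stop: y=0.0026 against a predicted 0.0038, with 20 N. Next I'll tug from behind the tab.

```bash
python3 -m inch '[{"claw":-1,"travel":[0,0.1,0],"turn":0},{"claw":-1,"travel":[0,0.1,0.2],"turn":0},{"claw":-1,"travel":[0.05,0.05,0.35],"turn":0},{"claw":-1,"travel":[0.175,-0.15,0.35],"turn":0},{"claw":-1,"travel":[0.175,-0.268,0.35],"turn":0}]'
python3 -m inch '[{"claw":-1,"travel":[0,0,0],"turn":0},{"claw":-1,"travel":[0,0,0],"turn":0},{"claw":-1,"travel":[0,0,0],"turn":0}]'
python3 - <<'E'
from h import *
im2=snap("side","pics/s3.png")
cv2.imwrite("pics/c3.png",cv2.resize(im2[150:230,270:370,::-1],(700,560),interpolation=cv2.INTER_CUBIC))
E
```

```text
clock: 7.35
position: [0.5359, -0.0598, 0.2246]
ee_rot: [0.002, 0.999, -0.039, 0.003]
contact_force: [0.1, 0.1, -0.4]
width: 0.0002
gripper_force: 0.0
clock: 7.65
position: [0.532, -0.0564, 0.2229]
ee_rot: [-0.0, 0.999, -0.039, -0.001]
contact_force: [-0.5, 1.0, -0.2]
width: 0.0001
gripper_force: 0.0
```

View pics/c3.png

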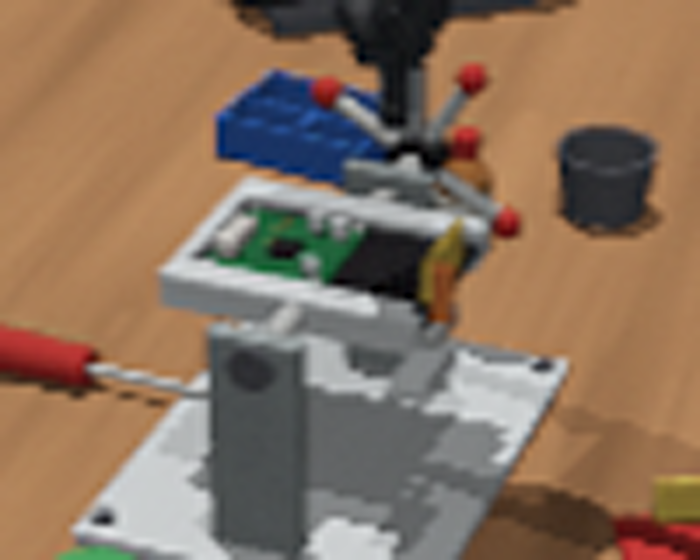

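The pin now stands in front of the tab at crop (440,295), so the bolt is across, and the fingers are above the bare plate. I'll go down and tug.

```bash
python3 -m inch '[{"claw":-1,"travel":[0,0,-0.2],"turn":0},{"claw":-1,"travel":[0,0,-0.37],"turn":0},{"claw":-1,"travel":[0,0,-0.37],"turn":0}]'
python3 -m inch '[{"claw":-1,"travel":[-0.03,0.002,0],"turn":0},{"claw":-1,"travel":[-0.06,0.005,0],"turn":0},{"claw":-1,"travel":[-0.08,0.006,0],"turn":0},{"claw":-1,"travel":[-0.08,0.006,0],"turn":0},{"claw":-1,"travel":[-0.08,0.006,0],"turn":0}]'
python3 -m inch '[{"claw":-1,"travel":[-0.01,0.001,0],"turn":0},{"claw":-1,"travel":[-0.02,0.001,0],"turn":0},{"claw":-1,"travel":[-0.02,0.001,0],"turn":0}]'
```

```text
clock: 8.0
position: [0.5288, -0.0553, 0.1453]
ee_rot: [-0.001, 0.999, -0.039, -0.005]
contact_force: [-0.5, 0.5, 0.8]
width: -0.0001
gripper_force: 0.0
clock: 8.5
position: [0.518, -0.056, 0.1509]
ee_rot: [0.0, 0.999, -0.039, 0.002]
contact_force: [2.4, -0.8, 1.4]
width: -0.0003
gripper_force: 1.3
clock: 8.8
position: [0.5174, -0.0561, 0.151]
ee_rot: [0.0, 0.999, -0.04, 0.006]
contact_force: [9.9, -0.2, -0.6]
width: -0.0001
gripper_force: 4.5
```

```bash
python3 -m inch '[{"claw":-1,"travel":[-0.01,0.001,0],"turn":0},{"claw":-1,"travel":[-0.015,0.001,0],"turn":0},{"claw":-1,"travel":[-0.015,0.001,0],"turn":0},{"claw":-1,"travel":[-0.015,0.001,0],"turn":0},{"claw":-1,"travel":[-0.015,0.001,0],"turn":0}]'
```

```text
clock: 9.3
position: [0.5172, -0.056, 0.1511]
ee_rot: [0.0, 0.999, -0.04, 0.008]
contact_force: [14.6, 1.1, -3.9]
width: 0.0001
gripper_force: 7.0
```

The tug held about 15 N against the bolt for 0.5 s. Next I'll go above the spoke ball with the claw half open.

```bash
python3 -m inch '[{"claw":-1,"travel":[0.08,-0.003,0],"turn":0},{"claw":-1,"travel":[0.08,-0.003,0.23],"turn":0},{"claw":-1,"travel":[0.08,-0.003,0.45],"turn":0},{"claw":-1,"travel":[0.085,-0.23,0.45],"turn":0},{"claw":-1,"travel":[0.085,-0.46,0.45],"turn":0}]'
python3 -m inch '[{"claw":0,"travel":[0,-0.187,0],"turn":0},{"claw":0,"travel":[0,-0.187,0],"turn":0},{"claw":0,"travel":[0,-0.187,0],"turn":0},{"claw":0,"travel":[0,-0.187,0],"turn":0}]'
python3 - <<'E'
from h import *
im=snap("top","pics/t4.png");im2=snap("side","pics/s4.png")
print(blobs(im2[150:230,300:370],(0,150,90),(6,255,255),5),blobs(im2[150:230,300:370],(8,150,120),(20,255,255),8))
a=cv2.resize(im[165:245,300:400,::-1],(400,320),interpolation=cv2.INTER_CUBIC);b=cv2.resize(im2[150:230,270:370,::-1],(400,320),interpolation=cv2.INTER_CUBIC)
cv2.imwrite("pics/c4.png",np.hstack([a,b]));print(get_state()["position"])
E
```

```text
clock: 9.8
position: [0.5267, -0.1475, 0.2411]
ee_rot: [0.0, 0.999, -0.038, 0.001]
contact_force: [0.5, -0.1, -1.2]
width: -0.0005
gripper_force: 0.0
clock: 10.2
position: [0.5259, -0.1837, 0.2389]
ee_rot: [-0.001, 0.999, -0.039, -0.001]
contact_force: [-0.1, -0.5, -0.4]
width: 0.0431
gripper_force: 0.0
[(np.int32(11), [15, 11, 4, 4], [16.4, 12.5]), (np.int32(8), [36, 10, 3, 4], [37.0, 11.1]), (np.int32(14), [35, 18, 3, 5], [35.9, 20.0]), (np.int32(9), [41, 30, 3, 4], [42.0, 31.7]), (np.int32(64), [57, 74, 13, 6], [63.3, 76.7])] [(np.int32(13), [34, 23, 6, 3], [36.8, 23.8]), (np.int32(21), [31, 37, 4, 9], [32.6, 40.1])]
[ 0.52633683 -0.18339209  0.23920088]
```

View pics/c4.png

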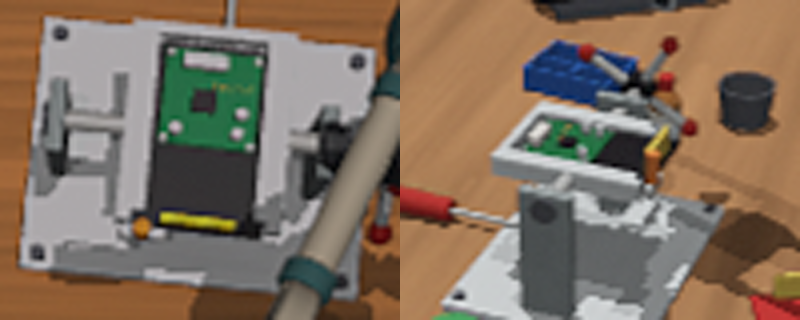

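The picture shows the pin moved in beside the tab, from px x=324 to 335.5 (about 32 mm). The carrier sits a few mm off the stop, against the bolt. I'll grip the ball.

```bash
python3 -m inch '[{"claw":0,"travel":[0,-0.007,-0.2],"turn":0},{"claw":0,"travel":[0,-0.007,-0.33],"turn":0},{"claw":0,"travel":[0,-0.007,-0.33],"turn":0},{"claw":0,"travel":[0,-0.007,-0.33],"turn":0}]' 40
python3 -m inch '[{"claw":-1,"travel":[0,0,0],"turn":0},{"claw":-1,"travel":[0,0,0],"turn":0},{"claw":-1,"travel":[0,0,0],"turn":0},{"claw":-1,"travel":[0,0,0],"turn":0}]' 40
```

```text
clock: 10.7
position: [0.5269, -0.1854, 0.1737]
ee_rot: [-0.0, 0.999, -0.039, -0.0]
contact_force: [-0.0, 0.0, -0.4]
width: 0.0424
gripper_force: 0.0
clock: 11.1
position: [0.528, -0.1846, 0.1753]
ee_rot: [-0.001, 0.999, -0.04, 0.002]
contact_force: [1.5, 5.1, 3.6]
width: 0.0149
gripper_force: 38.9
```

```bash
python3 -m inch '[{"claw":-1,"travel":[0.025,-0.002,0.012],"turn":0},{"claw":-1,"travel":[0.05,-0.004,0.022],"turn":0},{"claw":-1,"travel":[0.075,-0.006,0.031],"turn":0},{"claw":-1,"travel":[0.075,-0.006,0.031],"turn":0},{"claw":-1,"travel":[0.075,-0.006,0.031],"turn":0}]'
python3 - <<'E'
from h import *
im2=snap("side","pics/s5.png")
print(blobs(im2[150:230,300:370],(0,150,90),(6,255,255),5),blobs(im2[150:230,300:370],(8,150,120),(20,255,255),8))
cv2.imwrite("pics/c5.png",cv2.resize(im2[140:230,270:370,::-1],(640,576),interpolation=cv2.INTER_CUBIC))
E
```

```text
clock: 11.6
position: [0.5385, -0.1854, 0.1798]
ee_rot: [-0.002, 0.999, -0.039, -0.004]
contact_force: [-7.3, 4.2, 3.4]
width: 0.015
gripper_force: 39.5
[(np.int32(7), [14, 14, 3, 3], [15.0, 14.7]), (np.int32(16), [35, 18, 4, 5], [36.1, 19.9]), (np.int32(8), [42, 28, 3, 4], [43.1, 29.2]), (np.int32(57), [57, 74, 13, 6], [62.8, 76.5])] [(np.int32(9), [35, 23, 5, 3], [37.2, 23.7]), (np.int32(20), [30, 34, 4, 9], [31.6, 37.4])]
```

View pics/c5.png

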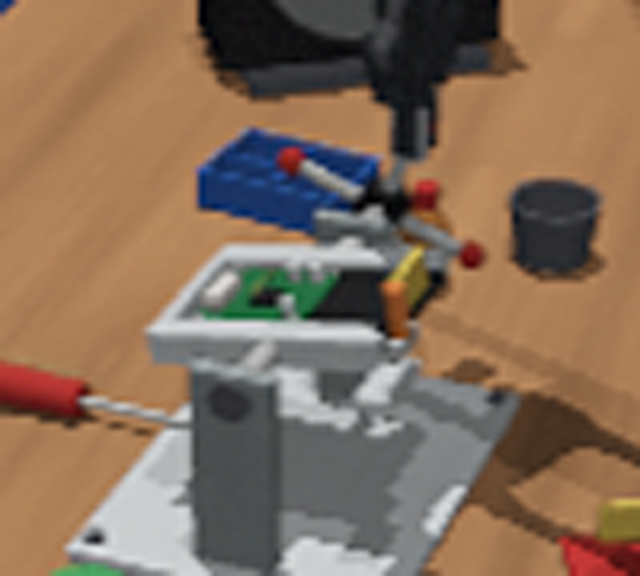

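The frame is turning with the ball and the mouth is lifting. I'll continue along the arc.

```bash
python3 -m inch '[{"claw":-1,"travel":[0.04,-0.003,0.008],"turn":0},{"claw":-1,"travel":[0.08,-0.006,0.011],"turn":0},{"claw":-1,"travel":[0.12,-0.009,0.008],"turn":0},{"claw":-1,"travel":[0.159,-0.012,0],"turn":0},{"claw":-1,"travel":[0.159,-0.012,0],"turn":0}]'
python3 -m inch '[{"claw":-1,"travel":[0.038,-0.003,-0.013],"turn":0},{"claw":-1,"travel":[0.075,-0.006,-0.031],"turn":0},{"claw":-1,"travel":[0.109,-0.009,-0.054],"turn":0},{"claw":-1,"travel":[0.139,-0.011,-0.081],"turn":0},{"claw":-1,"travel":[0.139,-0.011,-0.081],"turn":0}]'
```

```text
clock: 12.15
position: [0.5744, -0.1882, 0.1797]
ee_rot: [-0.002, 0.999, -0.039, 0.001]
contact_force: [4.8, 3.3, -1.0]
width: 0.0112
gripper_force: 34.7
clock: 12.65
position: [0.6016, -0.1921, 0.162]
ee_rot: [-0.0, 0.999, -0.039, -0.001]
contact_force: [0.2, -1.0, 0.5]
width: -0.0005
gripper_force: 0.0
```

The ball slipped out of the pads (width 0). I'll find the spoke angle numerically from the red blobs, casting rays onto the handle plane.

```bash
cat > ang.py <<'E'
from h import *
c=np.array([.5666,-.0601,.12]);X=np.array([.997,-.077,0]);Y=np.array([.077,.997,0])
def onplane(n,u,v,yf=-.128):
    o,d=ray(n,u,v);s=(np.dot(c-o,Y)+yf)/np.dot(d,Y);q=o+s*d-c;return np.array([q@X,q[2]])*1000
def run(tag):
    for n in("side","top"):
        im=snap(n,f"pics/{tag}_{n}.png")
        if n=="side":
            for a,b,cc in blobs(im,(0,140,70),(7,255,255),4):
                q=onplane(n,*cc); r=np.hypot(*q)
                if r<90: print("ball",n,cc,a,q.round(0),"r",r.round(0),"ang",np.degrees(np.arctan2(q[1],q[0])).round(0))
            for a,b,cc in blobs(im[:260],(8,150,110),(20,255,255),8):
                if 280<cc[0]<370: q=onplane(n,*cc,.038);print("pin",cc,a,q.round(0),"ang",np.degrees(np.arctan2(q[1],q[0])).round(0))
        else:
            for a,b,cc in blobs(im,(0,140,70),(7,255,255),8):
                if 300<cc[0]<420 and 150<cc[1]<250: print("top red",cc,a)
E
python3 -c "import ang;ang.run('a6')"
```

```text
ball side [329.5, 157.5] 11 [ 5. 62.] r 62.0 ang 86.0
ball side [314.1, 169.5] 8 [68. -2.] r 69.0 ang -1.0
ball side [336.2, 169.6] 14 [-24.  15.] r 28.0 ang 148.0
ball side [343.7, 174.7] 6 [-55.  -1.] r 55.0 ang -179.0
pin [328.1, 181.6] 25 [-50.  52.] ang 134.0
top red [401.0, 198.7] 26
```

The ball is at 86°, so the frame has turned about 34° and stays there. From here I'll push the spoke from the robot side with shut fingers, the fingertip corner on the spoke.

```bash
python3 -m inch '[{"claw":-1,"travel":[0.03,0,0.2],"turn":0},{"claw":-1,"travel":[0,0,0.36],"turn":0},{"claw":-1,"travel":[-0.18,0.015,0.36],"turn":0},{"claw":-1,"travel":[-0.364,0.033,0.36],"turn":0},{"claw":-1,"travel":[-0.364,0.033,0.36],"turn":0}]'
python3 -m inch '[{"claw":-1,"travel":[0,0,0],"turn":0},{"claw":-1,"travel":[0,0,-0.13],"turn":0},{"claw":-1,"travel":[0,0,-0.26],"turn":0},{"claw":-1,"travel":[0,0,-0.26],"turn":0},{"claw":-1,"travel":[0,0,-0.26],"turn":0}]'
```

```text
clock: 13.25
position: [0.5234, -0.1841, 0.2357]
ee_rot: [-0.0, 0.999, -0.04, -0.002]
contact_force: [1.5, 0.4, -0.1]
width: 0.0001
gripper_force: 0.0
clock: 13.75
position: [0.5294, -0.1856, 0.1833]
ee_rot: [-0.0, 0.999, -0.039, -0.0]
contact_force: [-0.6, 0.1, 0.7]
width: 0.0001
gripper_force: 0.0
```

```bash
python3 -m inch '[{"claw":-1,"travel":[0.075,-0.006,0],"turn":0},{"claw":-1,"travel":[0.115,-0.009,0],"turn":0},{"claw":-1,"travel":[0.145,-0.011,-0.01],"turn":0},{"claw":-1,"travel":[0.168,-0.013,-0.025],"turn":0},{"claw":-1,"travel":[0.195,-0.015,-0.038],"turn":0}]'
python3 -m inch '[{"claw":-1,"travel":[0.021,-0.002,-0.017],"turn":0},{"claw":-1,"travel":[0.042,-0.003,-0.035],"turn":0},{"claw":-1,"travel":[0.06,-0.005,-0.056],"turn":0},{"claw":-1,"travel":[0.07,-0.005,-0.072],"turn":0},{"claw":-1,"travel":[0.07,-0.005,-0.072],"turn":0}]'
python3 -c "import ang;ang.run('a7')"
```

```text
clock: 14.25
position: [0.5676, -0.1886, 0.1782]
ee_rot: [0.001, 0.999, -0.039, 0.0]
contact_force: [-4.3, 1.5, 8.1]
width: 0.0001
gripper_force: 4.3
clock: 14.75
position: [0.5845, -0.19, 0.1644]
ee_rot: [0.001, 0.999, -0.039, 0.004]
contact_force: [-0.2, 1.4, 5.4]
width: -0.0001
gripper_force: 2.3
ball side [337.1, 161.0] 14 [-26.  52.] r 59.0 ang 117.0
ball side [316.2, 162.3] 12 [59. 32.] r 67.0 ang 28.0
ball side [336.1, 169.9] 16 [-23.  14.] r 27.0 ang 150.0
ball side [342.1, 181.5] 10 [-50. -32.] r 59.0 ang -147.0
pin [307.7, 172.5] 21 [25. 73.] ang 71.0
pin [336.8, 173.9] 14 [-81.  88.] ang 133.0
top red [399.5, 211.0] 22
```

The spokes are now at about 29° and 118°, so the frame is at about 92°. I'll move to the next spoke.

```bash
python3 -m inch '[{"claw":-1,"travel":[0,0,0.2],"turn":0},{"claw":-1,"travel":[0,0,0.4],"turn":0},{"claw":-1,"travel":[-0.2,0.015,0.4],"turn":0},{"claw":-1,"travel":[-0.443,0.035,0.4],"turn":0},{"claw":-1,"travel":[-0.443,0.035,0.4],"turn":0}]'
python3 -m inch '[{"claw":-1,"travel":[0,0,0],"turn":0},{"claw":-1,"travel":[0,0,-0.15],"turn":0},{"claw":-1,"travel":[0,0,-0.31],"turn":0},{"claw":-1,"travel":[0,0,-0.31],"turn":0},{"claw":-1,"travel":[0,0,-0.31],"turn":0}]'
```

```text
clock: 15.35
position: [0.4874, -0.1807, 0.2422]
ee_rot: [-0.0, 0.999, -0.04, -0.002]
contact_force: [0.8, 0.1, -1.5]
width: -0.0002
gripper_force: 0.0
clock: 15.85
position: [0.4945, -0.1829, 0.1799]
ee_rot: [0.0, 0.999, -0.039, 0.001]
contact_force: [-0.3, -0.5, -0.1]
width: 0.0003
gripper_force: 0.0
```

```bash
python3 -m inch '[{"claw":-1,"travel":[0.05,-0.004,0],"turn":0},{"claw":-1,"travel":[0.1,-0.008,0],"turn":0},{"claw":-1,"travel":[0.15,-0.012,0],"turn":0},{"claw":-1,"travel":[0.2,-0.016,0],"turn":0},{"claw":-1,"travel":[0.245,-0.019,0],"turn":0}]'
python3 -m inch '[{"claw":-1,"travel":[0.04,-0.003,0],"turn":0},{"claw":-1,"travel":[0.07,-0.005,-0.01],"turn":0},{"claw":-1,"travel":[0.093,-0.007,-0.022],"turn":0},{"claw":-1,"travel":[0.12,-0.009,-0.035],"turn":0},{"claw":-1,"travel":[0.141,-0.011,-0.052],"turn":0}]'
python3 -m inch '[{"claw":-1,"travel":[0.021,-0.002,-0.018],"turn":0},{"claw":-1,"travel":[0.039,-0.003,-0.039],"turn":0},{"claw":-1,"travel":[0.045,-0.004,-0.05],"turn":0},{"claw":-1,"travel":[0.045,-0.004,-0.05],"turn":0}]'
python3 -c "import ang;ang.run('a8')"
```

```text
clock: 16.35
position: [0.5413, -0.1861, 0.181]
ee_rot: [0.0, 0.999, -0.039, -0.001]
contact_force: [-7.1, -0.2, 5.0]
width: -0.0002
gripper_force: 3.3
clock: 16.85
position: [0.5715, -0.1886, 0.1721]
ee_rot: [0.001, 0.999, -0.039, 0.001]
contact_force: [-4.1, 1.6, 10.2]
width: -0.0
gripper_force: 4.7
clock: 17.25
position: [0.5821, -0.1895, 0.1622]
ee_rot: [0.001, 0.999, -0.039, 0.003]
contact_force: [-1.1, 2.0, 6.9]
width: -0.0001
gripper_force: 3.1
ball side [337.0, 160.7] 11 [-26.  53.] r 59.0 ang 116.0
ball side [316.2, 162.3] 12 [59. 32.] r 67.0 ang 28.0
ball side [336.1, 169.9] 16 [-23.  14.] r 27.0 ang 150.0
ball side [342.3, 181.1] 7 [-50. -30.] r 59.0 ang -149.0
pin [336.8, 173.9] 14 [-81.  88.] ang 133.0
pin [294.6, 195.0] 8 [ 79. -30.] ang -21.0
top red [399.8, 210.8] 25
```

The balls are back at their starting pixels (316.2,162.3) and (337.0,160.7), against (316.4,162.5) and (337.0,161.1), so two quarter turns are done. One more press will make sure the frame is at the stop.

```bash
python3 -m inch '[{"claw":-1,"travel":[0.005,0,-0.01],"turn":0},{"claw":-1,"travel":[0.01,0,-0.02],"turn":0},{"claw":-1,"travel":[0.01,0,-0.03],"turn":0},{"claw":-1,"travel":[0.01,0,-0.03],"turn":0}]'
python3 -m inch '[{"claw":-1,"travel":[0.005,0,-0.01],"turn":0},{"claw":-1,"travel":[0.005,0,-0.02],"turn":0},{"claw":-1,"travel":[0.005,0,-0.02],"turn":0}]'
```

```text
clock: 17.75
position: [0.5827, -0.1894, 0.1611]
ee_rot: [0.001, 0.999, -0.039, 0.003]
contact_force: [-10.5, 3.9, 30.4]
width: 0.0002
gripper_force: 16.3
clock: 18.05
position: [0.5829, -0.1894, 0.1605]
ee_rot: [0.002, 0.999, -0.039, 0.003]
contact_force: [-17.0, 6.5, 47.6]
width: 0.0001
gripper_force: 25.3
```

The force reached 48 N with no further movement, so the frame is at its hard stop. I'll retract and check.

```bash
python3 -m inch '[{"claw":-1,"travel":[-0.01,0,0.1],"turn":0},{"claw":-1,"travel":[-0.01,0,0.3],"turn":0},{"claw":-1,"travel":[-0.01,0,0.5],"turn":0},{"claw":-1,"travel":[-0.3,-0.2,0.6],"turn":0},{"claw":-1,"travel":[-0.5,-0.4,0.6],"turn":0}]'
python3 -m inch '[{"claw":-1,"travel":[-0.4,-0.6,0],"turn":0},{"claw":-1,"travel":[-0.4,-0.6,0],"turn":0},{"claw":-1,"travel":[-0.4,-0.6,0],"turn":0},{"claw":-1,"travel":[-0.4,-0.6,0],"turn":0},{"claw":-1,"travel":[-0.4,-0.6,0],"turn":0}]'
python3 - <<'E'
import ang
from h import *
ang.run("a9")
a,b=cv2.imread("pics/a9_top.png")[155:250,290:410],cv2.imread("pics/a9_side.png")[150:245,260:380]
cv2.imwrite("pics/c9.png",np.hstack([cv2.resize(q,(400,317),interpolation=cv2.INTER_CUBIC) for q in(a,b)]))
E
```

```text
clock: 18.55
position: [0.5061, -0.2507, 0.2712]
ee_rot: [0.002, 0.999, -0.037, 0.004]
contact_force: [0.5, -1.8, 0.8]
width: 0.0001
gripper_force: 0.0
clock: 19.05
position: [0.4242, -0.3713, 0.2678]
ee_rot: [0.001, 0.999, -0.04, 0.001]
contact_force: [-0.3, -0.2, 0.1]
width: 0.0001
gripper_force: 0.0
ball side [336.9, 160.7] 14 [-26.  53.] r 59.0 ang 116.0
ball side [316.2, 162.3] 12 [59. 32.] r 67.0 ang 28.0
ball side [335.9, 169.9] 16 [-23.  13.] r 26.0 ang 149.0
ball side [342.3, 181.4] 9 [-50. -32.] r 60.0 ang -148.0
pin [336.8, 173.8] 13 [-81.  88.] ang 132.0
pin [294.6, 195.0] 8 [ 79. -30.] ang -21.0
top red [400.6, 180.6] 25
top red [395.5, 192.8] 8
top red [399.6, 210.5] 28
top red [394.5, 223.2] 20
```

View pics/c9.png

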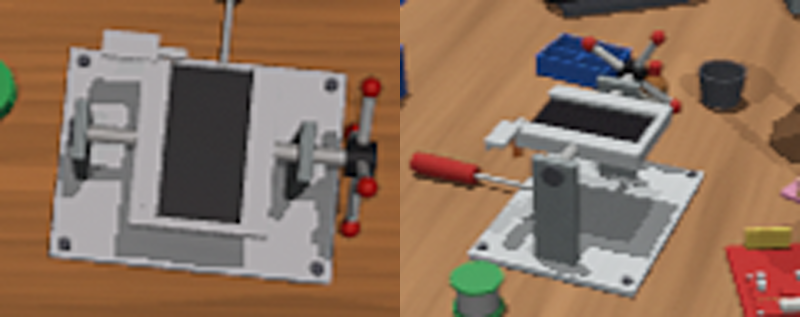

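The last picture shows the frame upside down, the black carrier underside level in the rails, and the pin hanging below at (294.6,195). On the bolted plane y=+38 that gives (79,-30) mm, close to the expected (73,-27). The arm is clear, so I'll hand in.

```bash
python3 -c "
from rig import ticket
print(ticket.sign_off())"
```

```text
the job is handed in; nothing more can be done
None
```

I handed the job in at about 19 s of the 67 s, and sign-off gave no verdict. The carrier went home, the bolt went across and held a tug of about 15 N, and the frame is against its upside-down stop with the carrier still bolted in.

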